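# Nest sample cups and hold the drying head on its third stop

### The job

Nest the two loose stepped steel cups, one after the other, into the matching cup that already stands on the seat of the drying stand, so that all three form one upright, fully seated stack; the drying head stays parked while you do this. Then grip the black bar knob on top of the stand and turn it clockwise (seen from above), counting three clicks, so that the drying head comes over the stack at the third stop; do not run on to the next stop. The knob springs back if let go, so finish while still gripping it, held still at the third stop, and leave everything else on the bench where it is.

Things in the scene. Friction and masses are not known exactly. Their poses are not given: they have to be found in the camera images.
- stand: Fixed cup-drying stand, cream base 110 x 265 x 30 mm high. Origin on the bench right under the knob's axis; the base runs from there along the stand's -y to the seat. A round aluminium post 38 mm across carries an index plate (84 mm across, its top 174 mm above the bench) with four black ticks: rest and stops 1, 2, 3.
- seat (a point): Centre of the cup seat on the base's top, 30 mm above the bench, 155 mm from the knob's axis along the stand's -y; a 6 mm high black ring keeps the bottom cup centred. The finished stack reaches 158 mm above the bench.
- swing_arm (a joint): Clockwise angle (from above) of arm, knob and head, rad. 0: parked, arm 18 degrees clockwise of the stand's +x. Detent stops every 24 degrees: 0.419, 0.838, third 1.257 with the head over the seat; more follow, limit 2.09. Return spring 0.07 Nm at rest, 0.15 at the third stop; each click adds up to 0.05 Nm against turning just past a stop, then helps into the next. Released, it runs back to 0.
- head (a point): Centre of the underside of the grey bell-shaped drying head at the end of the arm (68 mm across, 26 mm high), 155 mm from the knob's axis, 175 mm above the bench; 17 mm above the finished stack when over it. The arm is level with it.
- knob_grip (a point): Where to grip the black knob on the swing arm's axis, 229 mm above the bench. The knob is a disc (44 mm across, top 206 mm above the bench) with an upright bar on it: 42 mm long along this point's x (also the arm's direction), 14 mm thick (y), top 242 mm above the bench. Pinch the bar across its thickness from above; it turns with the gripper.
- cup_base: Open stepped steel stacking cup, 60 mm high, 110 g: lower part tapered, 40 mm across at the foot, 49 at 26 mm up; there a flat shoulder steps out to a straight upper part 60 mm across, 54 bore: grip that from above. Nested, its shoulder rests on the rim of the cup below, 34 mm above that cup, 1-3 mm play; its foot hangs free. Origin: centre of underside, z up. Starts on the seat.
- cup_a: Open stepped steel stacking cup, 60 mm high, 110 g: lower part tapered, 40 mm across at the foot, 49 at 26 mm up; there a flat shoulder steps out to a straight upper part 60 mm across, 54 bore: grip that from above. Nested, its shoulder rests on the rim of the cup below, 34 mm above that cup, 1-3 mm play; its foot hangs free. Origin: centre of underside, z up. Starts on the bench; either order.
- cup_b: Open stepped steel stacking cup, 60 mm high, 110 g: lower part tapered, 40 mm across at the foot, 49 at 26 mm up; there a flat shoulder steps out to a straight upper part 60 mm across, 54 bore: grip that from above. Nested, its shoulder rests on the rim of the cup below, 34 mm above that cup, 1-3 mm play; its foot hangs free. Origin: centre of underside, z up. Starts on the bench.
- beaker: Plain straight steel beaker without a shoulder, 52 mm across, 85 mm high, standing in one of the places where the cups may stand. Not to be used or moved. Origin: centre of underside.
- tube_rack: Black rack of red-capped tubes, 70 x 220 mm (x, y), 97 mm high. Leave alone. Origin: centre of underside.
- reagent_bottle: Amber jar with a white cap, 66 mm across, 130 mm high. Leave alone. Origin: centre of underside.
- petri_dishes: Two petri dishes, 90 mm across, 32 mm high together. Leave alone. Origin: centre of underside.
- bench_timer: White bench timer, 60 x 75 x 22 mm. Leave alone. Origin: centre of underside.
- tip_box: Blue pipette-tip box, 85 x 120 x 50 mm (x, y, z). Leave alone. Origin: centre of underside.
Mind the look-alikes: they are no part of the job. Leave any pink look-alike of the cup_a alone. Leave any green look-alike of the cup_base alone.

How it is judged:
On the way, in this order (a step that is already met when the one before it is completed fails the run):
1. all three cups nested in one seated stack on the seat and let go, with the drying head still parked (((z of cup_a in the frame of cup_base between 0.03 and 0.038 m and z of cup_b in the frame of cup_base between 0.063 and 0.073 m) or (z of cup_b in the frame of cup_base between 0.03 and 0.038 m and z of cup_a in the frame of cup_base between 0.063 and 0.073 m)) and horizontal distance between each of cup_a, cup_b and cup_base below 0.009 m and angle between each of cup_a, cup_b's own z axis and vertical below 0.1 rad and horizontal distance between cup_base and seat below 0.007 m and z of cup_base in the frame of seat below 0.004 m and angle between cup_base's own z axis and vertical below 0.08 rad and contact force between the fingers and cup_a below 0.3 N and contact force between the fingers and cup_b below 0.3 N and contact force between the fingers and cup_base below 0.3 N and value of joint swing_arm below 0.15 rad), for 0.2 s.
2. the knob gripped and turned to the third stop, the stack still seated (((z of cup_a in the frame of cup_base between 0.03 and 0.038 m and z of cup_b in the frame of cup_base between 0.063 and 0.073 m) or (z of cup_b in the frame of cup_base between 0.03 and 0.038 m and z of cup_a in the frame of cup_base between 0.063 and 0.073 m)) and horizontal distance between each of cup_a, cup_b and cup_base below 0.009 m and angle between each of cup_a, cup_b's own z axis and vertical below 0.1 rad and horizontal distance between cup_base and seat below 0.007 m and z of cup_base in the frame of seat below 0.004 m and angle between cup_base's own z axis and vertical below 0.08 rad and value of joint swing_arm between 1.147 and 1.367 rad and contact force between the fingers and swing_arm above 2 N and distance between the grasp point and knob_grip below 0.045 m), for 0.3 s.
At the end, for the whole second after the job is handed in: Fingers hold the knob (over 2 N, TCP within 45 mm of knob_grip), still at the third stop (1.257 +- 0.11 rad); cup_a and cup_b, in either order, nested 34 +- 4 and 68 +- 5 mm above cup_base, within 9 mm of its axis, upright within 0.1 rad, untouched; cup_base in the seat within 7 mm (all of step 2 and contact force between the fingers and cup_a below 0.3 N and contact force between the fingers and cup_b below 0.3 N and contact force between the fingers and cup_base below 0.3 N and velocity of joint swing_arm between -0.1 and 0.1 rad/s); the arm keeps its last pose, push and grip.
It fails at once if the knob is run on past the third stop towards the fourth (value of joint swing_arm above 1.47 rad).
It fails at once if a bystander (beaker, tube rack, bottle, petri dishes, timer, tip box) is moved more than 30 mm or tipped over (distance of any of beaker, tube_rack, reagent_bottle, petri_dishes, bench_timer, tip_box from where it was at the start of the episode above 0.03 m or angle between any of beaker, tube_rack, reagent_bottle, petri_dishes, bench_timer, tip_box's own z axis and vertical above 0.4 rad).
It also fails if it takes over 72 s, if anything falls off the work surface, if the arm or the gripper's body presses on something with over 40 N, if the wrist force passes 120 N, or if a joint passes its speed limit or range.

### The arm

A 7-joint arm with a two-finger parallel gripper is mounted at the origin on the work surface. World frame = base frame: x ahead of the robot, y to its left, z up, the work surface at z = 0. Lengths are in m, angles in rad, forces in N, time in s.
With the tool pointing down it reaches from about 0.425 to 0.925 m from the base axis. Payload 6.8 kg.
Tool frame: the origin (TCP) lies between the finger pads, 19 mm behind the fingertips; this is the grasp point; z points along the fingers, y is the line along which they close (so a half turn about z gives the same grasp; the last joint's range is limited). The gripper opens to 85 mm and grips with 20 to 120 N. Pads are 22 mm wide; open, the fingers measure 114 mm over their backs; the gripper's body (76 mm by 85 mm) begins 54 mm behind the grasp point. The pads swing forward as they close: fully open they stand 13 mm farther back than shut.
Start: joints at [-1.241, 0.477, 0.022, 1.555, -0.011, 1.109, -0.083], TCP at [0.286, 0.611, 0.25] pointing down, gripper open.
Joint ranges: [-2.96, 2.96], [-0.34, 2.1], [-1.41, 1.46], [0.24, 2.44], [-1.37, 4.51], [0.17, 1.92], [-2.96, 2.96]. Speed limits (rad/s): [2.39, 2.39, 3.14, 3.14, 3.14, 3.14, 3.14].

### API

Orientations are given as a unit quaternion [w, x, y, z].
In Python, from station import bot gives the robot as it stands.
- The arm moves only by the tool servo_tool, never from a script. Its argument "motion" is a list that holds one entry, the list of rows, each a list of 7 numbers: the shift along the tool's x, y, z in m, then the turn, a rotation vector about the tool's x, y, z in units of 5 degrees (1.0 is 5 degrees), then the opening, from 0 (shut) to 1 (fully open). A call has 1 to 20 rows; each row is the pose to reach, as a shift and turn from the pose commanded when the call began, along the tool's axes at that moment; what a row does not reach only later rows make up. A row lasts 1/12 s, in which the tool goes at most 41.7 mm and 7.16 degrees, less where a joint would pass 70% of its speed; a pose out of reach is approached as far as the arm can. A call with a gripper value outside its range is refused whole. The fingers move at their own pace and stop on an object; "grip_force" is the grip in N (left out, the last holds). Time passes only in rows, so rows that repeat a pose let the fingers close. It gives the time, the measured TCP pose, the force, the opening and the grip force at its end, in the units of the state.
- bot.get_obs(): the state, without advancing time (a new reading comes with each control period).
- bot.read_camera(name): name is "scene" or "top" or "wrist"; returns a dict with "img" (400x640x3 uint8, red, green, blue), "K" (3x3 intrinsics, pixels), "pose" (4x4, takes a point from camera to world coordinates). Camera axes: x right, y down, z forward; pixel columns grow to the right and rows downward; lengths in m; the calibration is good to about 2 mm. A picture is of the moment at which its call begins. There is no depth.
- bot.hand_in(): hands the job in; it is judged then, once.
The state is a dict: "t": time; "q": joint angles; "joint_vel": joint speeds; "joint_torque": joint torques, N m; "eef_pos": TCP position; "tool_rot": TCP orientation; "contact_force": force on the tool from outside, world axes, zero at the start; "torque": the same for the moment, N m; "gripper_width": opening from 0.0 (shut) to 1.0 (fully open); "grasp_force": force on a finger pad.
Only numpy, scipy, OpenCV 4.12 (cv2) and the standard library are available. Lean on these libraries where they do the work, as an engineer would, in place of code of your own. Each camera call takes 0.05 s, during which the arm holds its last target. There are 200 camera calls.

## Working session

There is one attempt and no reset: what is moved stays moved. The work goes in short steps, Python scripts to look and compute and a tool call to move; the robot and the scene stay as the last step left them, time stands still between calls to the robot, and variables do not carry over. Pictures are saved under pics/ and viewed, at most 12 in all, crops included, and the job is handed in when it is done.

Besides the shell and the picture viewer there is one more tool, called by a JSON object that holds its "method" and its "body". servo_tool: Moves the arm, as the interface text tells. Its arguments: {"type":"object","properties":{"motion":{"type":"array"},"grip_force":{"type":"number"}},"required":["motion"]}

```bash
ls; mkdir -p pics
python3 - <<'E'
from station import bot
import cv2,numpy as np
for n in ("top","scene"):
    c=bot.read_camera(n); cv2.imwrite(f"pics/{n}0.png",c["img"][:,:,::-1]); np.savez(f"{n}0.npz",**c)
    print(n,c["K"].tolist(),c["pose"].round(4).tolist())
o=bot.get_obs(); print(o)
E
```

```text
pics
top [[474.081129138291, 0.0, 321.23478381189113], [0.0, 474.081129138291, 206.18526818983366], [0.0, 0.0, 1.0]] [[-0.0078, -0.985, 0.1721, 0.3716], [-0.9999, 0.0051, -0.0161, -0.024], [0.015, -0.1722, -0.9849, 1.53], [0.0, 0.0, 0.0, 1.0]]
scene [[368.08459084587486, 0.0, 317.3469155446456], [0.0, 368.08459084587486, 200.94792060505068], [0.0, 0.0, 1.0]] [[0.5515, 0.6793, -0.4842, 1.16], [0.8342, -0.4517, 0.3165, -0.3947], [-0.0037, -0.5784, -0.8157, 1.0874], [0.0, 0.0, 0.0, 1.0]]
{'t': 0.1, 'q': array([-1.24109855,  0.47772036,  0.02233184,  1.55634147, -0.01149131,
        1.10933445, -0.08308285]), 'joint_vel': array([-0.00015175, -0.00265274, -0.00053234, -0.00146649,  0.00036689,
       -0.00013951, -0.00078739]), 'joint_torque': array([ 4.65749137e-03, -5.97755921e+01,  1.61355838e+00, -2.81957442e+01,
        1.27949865e-02,  5.02249139e-03,  2.61552742e-05]), 'eef_pos': array([0.28595209, 0.61087543, 0.24912546]), 'tool_rot': array([-1.20442697e-04,  2.17130062e-01,  9.76142323e-01, -8.29075680e-04]), 'contact_force': array([-0.6187078 ,  0.27092847, -0.12387208]), 'torque': array([-0.01152766,  0.02755717, -0.02888976]), 'grasp_force': 0.0, 'gripper_width': 0.9975432600961426}
```

View pics/top0.png

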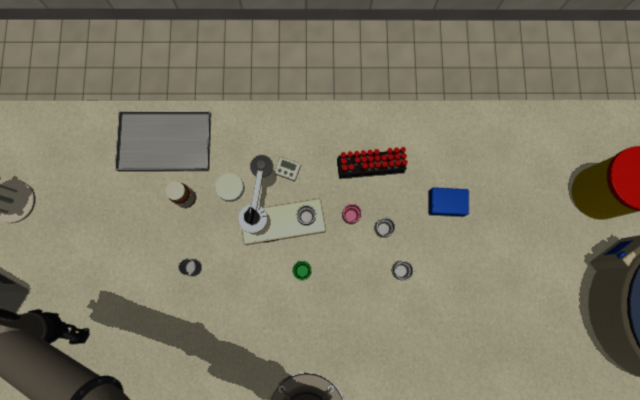

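View pics/scene0.png

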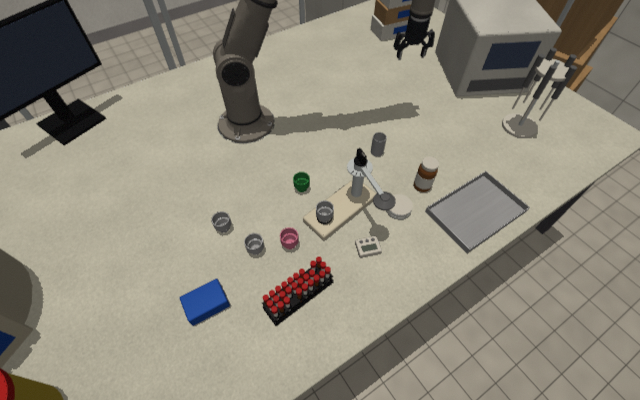

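The top view shows plain cups at (384,228) and (402,270), the base cup at (306,216), pink at (351,214), green at (302,270) and the beaker at (190,267). The scene view confirms the tall grey beaker at (378,143). Next I'll measure the cup rims in both views.

```bash
cat > h.py <<'E'
import numpy as np,cv2
from scipy.spatial.transform import Rotation as R
def ray(c,uv,z):
    K,P=np.array(c["K"]),np.array(c["pose"])
    d=P[:3,:3]@np.linalg.solve(K,[uv[0],uv[1],1]); return (P[:3,3]+d*(z-P[2,3])/d[2])[:3]
def proj(c,p):
    P=np.array(c["pose"]); q=P[:3,:3].T@(np.array(p)-P[:3,3]); q=np.array(c["K"])@q; return q[:2]/q[2]
def tool(o):
    w=o["tool_rot"]; return R.from_quat([w[1],w[2],w[3],w[0]])
def delta(o,p): # world target -> shift along tool axes
    return tool(o).inv().apply(np.array(p)-o["eef_pos"])
E
python3 - <<'E'
from h import *
t=np.load("top0.npz"); s=np.load("scene0.npz")
for n,uv,z in [("cup1",(384,228),.05),("cup2",(402,270),.05),("base",(306,216),.085),("knob",(252,213),.235),("head",(261,163),.2),("pink",(351,214),.04),("green",(302,270),.04),("beaker",(190,267),.06)]:
    p=ray(t,uv,z); print(n,p.round(3),proj(s,p).round(0))
a=t["img"][140:290,170:430]; b=s["img"][130:270,200:430]
cv2.imwrite("pics/c.png",cv2.resize(a,None,fx=3,fy=3,interpolation=3)[:,:,::-1])
# base corners by cream mask
hsv=cv2.cvtColor(t["img"],cv2.COLOR_RGB2HSV); print(t["img"][225,275],t["img"][235,340],t["img"][228,384])
E
```

```text
cup1 [ 0.559 -0.245  0.05 ] [254. 240.]
cup2 [ 0.428 -0.297  0.05 ] [222. 219.]
base [ 0.594 -0.     0.085] [323. 206.]
knob [0.58  0.146 0.235] [360. 154.]
head [0.732 0.127 0.2  ] [385. 196.]
pink [ 0.606 -0.143  0.04 ] [289. 236.]
green [0.43  0.013 0.04 ] [301. 181.]
beaker [0.441 0.356 0.06 ] [378. 141.]
[162 166 144] [147 143 119] [151 150 144]
```

View pics/c.png

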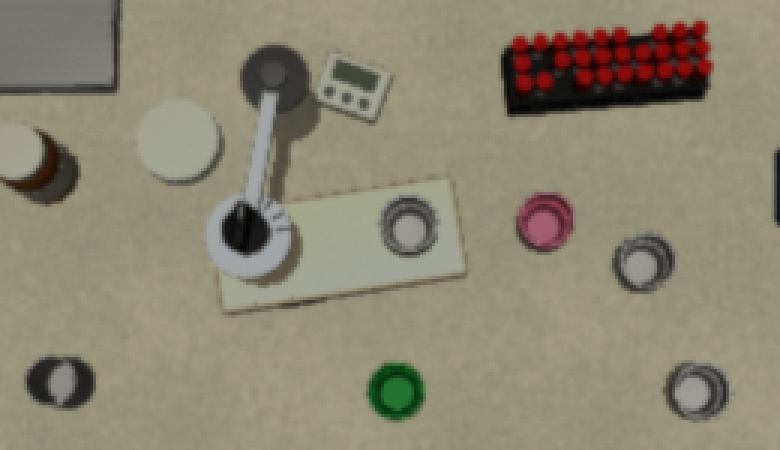

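The crop shows the base's three clear corners at crop (451,180), (466,272) and (222,312). The base cup rim centre is at about (409,225), and the bar knob is at about (244,228), pointing along the arm.

Run:
```python
from h import *
from station import bot
t=np.load("top0.npz"); f=lambda X,Y,z: ray(t,(170+(X+.5)/3-.5,140+(Y+.5)/3-.5),z)
A,B,C=f(451,180,.03),f(466,272,.03),f(222,312,.03)
az=lambda d: np.degrees(np.arctan2(d[1],d[0]))
print(A,B,C,np.linalg.norm(A-B),np.linalg.norm(B-C),az(A-B),az(C-B)-90)
print("rim",f(409,225,.09),"knob",f(244,228,.242), "head",f(274,78,.2))
o=bot.get_obs(); print(delta(o,[.56,-.245,.32]))
```

```text
[ 0.65505683 -0.04473403  0.03      ] [ 0.55560344 -0.05992572  0.03      ] [0.51473388 0.19760391 0.03      ] 0.10060697775353772 0.2607524279711843 8.68490097979285 9.017551207759936
rim [ 5.97031611e-01 -5.37708928e-04  9.00000000e-02] knob [0.57128947 0.14777767 0.242     ] head [0.72363098 0.12715832 0.2       ]
[-0.61102201 -0.65912262 -0.069697  ]
```

{"method": "servo_tool", "body": {"motion": [[[-0.3, -0.33, -0.07, 0, 0, 9, 1], [-0.3, -0.33, -0.07, 0, 0, 9, 1], [-0.3, -0.33, -0.07, 0, 0, 9, 1], [-0.3, -0.33, -0.07, 0, 0, 9, 1], [-0.3, -0.33, -0.07, 0, 0, 9, 1], [-0.3, -0.33, -0.07, 0, 0, 9, 1], [-0.3, -0.33, -0.07, 0, 0, 9, 1], [-0.3, -0.33, -0.07, 0, 0, 9, 1], [-0.3, -0.33, -0.07, 0, 0, 9, 1], [-0.3, -0.33, -0.07, 0, 0, 9, 1], [-0.611, -0.659, -0.07, 0, 0, 17.8, 1], [-0.611, -0.659, -0.07, 0, 0, 17.8, 1], [-0.611, -0.659, -0.07, 0, 0, 17.8, 1], [-0.611, -0.659, -0.07, 0, 0, 17.8, 1], [-0.611, -0.659, -0.07, 0, 0, 17.8, 1], [-0.611, -0.659, -0.07, 0, 0, 17.8, 1], [-0.611, -0.659, -0.07, 0, 0, 17.8, 1], [-0.611, -0.659, -0.07, 0, 0, 17.8, 1], [-0.611, -0.659, -0.07, 0, 0, 17.8, 1], [-0.611, -0.659, -0.07, 0, 0, 17.8, 1]]]}}

```text
t: 1.77
eef_pos: [0.5383, -0.1794, 0.319]
tool_rot: [-0.0, 0.839, 0.544, 0.0]
contact_force: [0.1, 1.1, 0.6]
gripper_width: 0.998
grasp_force: 0.0
```

Run:
```python
from h import *
from station import bot
c=bot.read_camera("wrist"); np.savez("w1.npz",**c); o=bot.get_obs()
cv2.imwrite("pics/w1.png",c["img"][:,:,::-1]); print(c["K"][0,0],c["pose"].round(3).tolist())
P=c["pose"]; r=tool(o); print("cam in tool",r.inv().apply(P[:3,3]-o["eef_pos"]).round(3), o["eef_pos"])
for n,p in dict(c1=(.559,-.245,.06),c2=(.428,-.297,.06),seat=(.597,0,.09)).items(): print(n,proj(c,p))
print(delta(o,[.56,-.245,.32]))
```

```text
305.0814148277186 [[0.913, -0.392, -0.115, 0.567], [-0.408, -0.876, -0.258, -0.113], [-0.0, 0.283, -0.959, 0.443], [0.0, 0.0, 0.0, 1.0]]
cam in tool [ 0.08  -0.005 -0.124] [ 0.53867283 -0.18856292  0.31960969]
c1 [352.5973064 200.8842564]
c2 [280.6074401  268.97852192]
seat [298.44351344 -17.11396461]
[-4.24697053e-02  4.28540381e-02  9.86071743e-06]
```

View pics/w1.png

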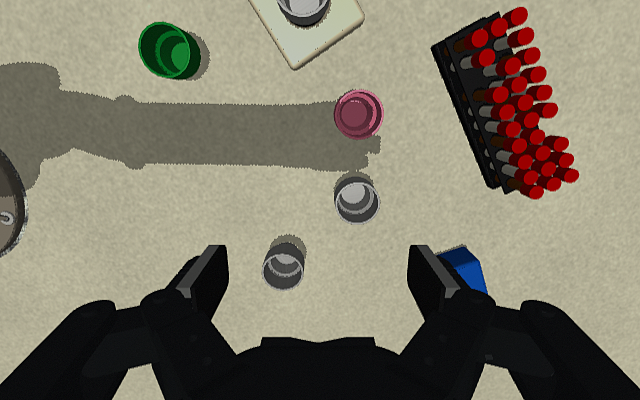

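The wrist view shows the loose cups at (357,200) and (284,265), the pink one at (358,114), and the base cup partly visible at the top edge. I'll segment the cups by their neutral grey colour.

```bash
cat >> h.py <<'E'
def cups(c,pts,zr=.06,dbg=None):
    """fit top-rim circle: edges of the neutral-grey blob near each predicted rim centre, back-cast on rim plane"""
    im=c["img"].astype(int); m=((im.max(2)-im.min(2))<13).astype(np.uint8)*255
    m=cv2.morphologyEx(m,cv2.MORPH_OPEN,np.ones((3,3))); out=[]
    for p in pts:
        u=proj(c,[p[0],p[1],zr]); cs,_=cv2.findContours(m,cv2.RETR_EXTERNAL,cv2.CHAIN_APPROX_NONE)
        k=max((k for k in cs if abs(cv2.pointPolygonTest(k,tuple(map(float,u)),True))<40 and cv2.contourArea(k)>300),key=lambda k:cv2.pointPolygonTest(k,tuple(map(float,u)),True))
        g=np.array([ray(c,q[0],zr)[:2] for q in k]); cam=np.array(c["pose"])[:2,3]
        # far side from camera foot point: silhouette is the rim; least squares circle r=30 over those points
        ctr=np.array(p[:2],float)
        from scipy.optimize import least_squares
        for _ in range(4):
            e=(g-ctr); away=(ctr-cam)/np.linalg.norm(ctr-cam)
            s=g[(e@away)<.003] if False else g[np.abs(np.linalg.norm(e,axis=1)-.03)<.006]
            ctr=least_squares(lambda x:np.linalg.norm(s-x,axis=1)-.03,ctr,loss="soft_l1",f_scale=.001).x
        out.append(ctr); print("cup",ctr.round(4),"n",len(s),len(k),"area",cv2.contourArea(k),"res",np.std(np.linalg.norm(s-ctr,axis=1)-.03).round(4), "uv",proj(c,[*ctr,zr]).round(1))
    return out
E
python3 - <<'E'
from h import *
c=np.load("w1.npz"); cups(c,[(.559,-.245),(.428,-.297)])
E
```

```text
cup [ 0.5634 -0.2472] n 133 133 area 1680.5 res 0.0017 uv [356.3 201. ]
cup [ 0.4288 -0.3009] n 90 132 area 1565.0 res 0.0015 uv [282.3 271. ]
```

{"method": "servo_tool", "body": {"motion": [[[-0.0435, 0.046, 0.08, 0, 0, 0, 1], [-0.0435, 0.046, 0.15, 0, 0, 0, 1], [-0.0435, 0.046, 0.15, 0, 0, 0, 1], [-0.0435, 0.046, 0.15, 0, 0, 0, 1], [-0.0435, 0.046, 0.15, 0, 0, 0, 1], [-0.0435, 0.046, 0.15, 0, 0, 0, 1], [-0.0435, 0.046, 0.15, 0, 0, 0, 1], [-0.0435, 0.046, 0.15, 0, 0, 0, 1]]]}}

```text
t: 2.48
eef_pos: [0.5637, -0.236, 0.1718]
tool_rot: [0.001, 0.839, 0.544, 0.001]
contact_force: [0.0, 0.6, 0.2]
gripper_width: 0.999
grasp_force: 0.0
```

Run:
```python
from h import *
from station import bot
c=bot.read_camera("wrist"); np.savez("w2.npz",**c); o=bot.get_obs(); print(o["eef_pos"],np.abs(o["joint_vel"]).max(),tool(o).as_matrix().round(3).tolist())
cv2.imwrite("pics/w2.png",c["img"][:,:,::-1])
p=cups(c,[(.563,-.247)])[0]
print(delta(o,[*p,.048]))
```

```text
[ 0.56373308 -0.23586999  0.17178028] 0.005153142607570756 [[0.407, 0.913, 0.004], [0.913, -0.407, -0.0], [0.001, 0.004, -1.0]]
cup [ 0.5641 -0.2486] n 211 211 area 4231.5 res 0.0016 uv [324.3 209.5]
[-0.01159058  0.00502882  0.12378554]
```

View pics/w2.png

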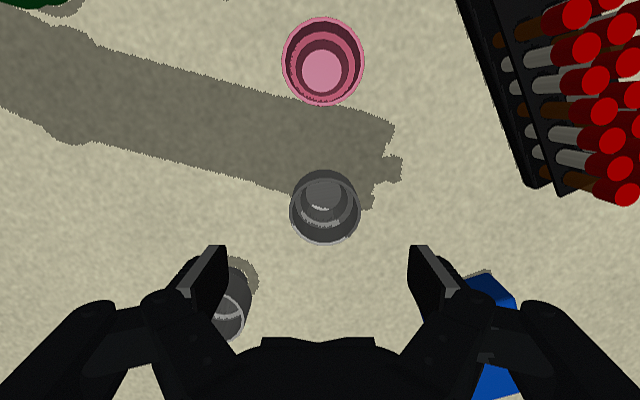

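The cup sits at (325,208) between the fingers and the fit agrees, so I'll descend and grip.

{"method": "servo_tool", "body": {"motion": [[[-0.0115, 0.005, 0.03, 0, 0, 0, 1], [-0.0115, 0.005, 0.06, 0, 0, 0, 1], [-0.0115, 0.005, 0.09, 0, 0, 0, 1], [-0.0115, 0.005, 0.11, 0, 0, 0, 1], [-0.0115, 0.005, 0.123, 0, 0, 0, 1], [-0.0115, 0.005, 0.123, 0, 0, 0, 1], [-0.0115, 0.005, 0.123, 0, 0, 0, 1], [-0.0115, 0.005, 0.123, 0, 0, 0, 0.6], [-0.0115, 0.005, 0.123, 0, 0, 0, 0.3], [-0.0115, 0.005, 0.123, 0, 0, 0, 0.3], [-0.0115, 0.005, 0.123, 0, 0, 0, 0.3], [-0.0115, 0.005, 0.123, 0, 0, 0, 0.3], [-0.0115, 0.005, 0.123, 0, 0, 0, 0.3], [-0.0115, 0.005, 0.123, 0, 0, 0, 0.3]]], "grip_force": 35}}

```text
t: 3.7
eef_pos: [0.5635, -0.2492, 0.0484]
tool_rot: [0.001, 0.839, 0.544, 0.001]
contact_force: [-1.8, 1.1, 7.9]
gripper_width: 0.694
grasp_force: 36.3
```

{"method": "servo_tool", "body": {"motion": [[[0, 0, -0.02, 0, 0, 0, 0.3], [0, 0, -0.06, 0, 0, 0, 0.3], [0, 0, -0.1, 0, 0, 0, 0.3], [0.03, 0, -0.14, 0, 0, -1, 0.3], [0.06, -0.02, -0.17, 0, 0, -2, 0.3], [0.09, -0.02, -0.2, 0, 0, -3, 0.3], [0.12, -0.03, -0.2, 0, 0, -4, 0.3], [0.15, -0.038, -0.2, 0, 0, -4.8, 0.3], [0.168, -0.038, -0.2, 0, 0, -4.8, 0.3], [0.168, -0.038, -0.2, 0, 0, -4.8, 0.3], [0.168, -0.038, -0.2, 0, 0, -4.8, 0.3], [0.168, -0.038, -0.2, 0, 0, -4.8, 0.3], [0.168, -0.038, -0.2, 0, 0, -4.8, 0.3], [0.168, -0.038, -0.2, 0, 0, -4.8, 0.3]]]}}

```text
t: 4.87
eef_pos: [0.5956, -0.0815, 0.2464]
tool_rot: [0.0, 0.709, 0.706, -0.0]
contact_force: [-0.3, 0.4, -1.0]
gripper_width: 0.691
grasp_force: 38.6
```

Run:
```python
from h import *
from station import bot
c=bot.read_camera("wrist"); np.savez("w3.npz",**c); o=bot.get_obs(); print(o["eef_pos"],np.abs(o["joint_vel"]).max(),tool(o).as_matrix().round(3).tolist(),o["gripper_width"],o["contact_force"])
cv2.imwrite("pics/w3.png",c["img"][:,:,::-1])
print(proj(c,(.597,0,.09)))
cups(c,[(.597,0)],.09)
```

```text
[ 0.59570858 -0.08121126  0.24628656] 0.006145960668762369 [[0.004, 1.0, -0.0], [1.0, -0.004, -0.0], [-0.0, -0.0, -1.0]] 0.6920024425318486 [ 0.26791439  0.33190865 -1.29647976]
[319.04945559  91.95274724]
cup [ 0.5995 -0.0017] n 196 196 area 3662.0 res 0.0003 uv [321.9  93.9]
```

View pics/w3.png

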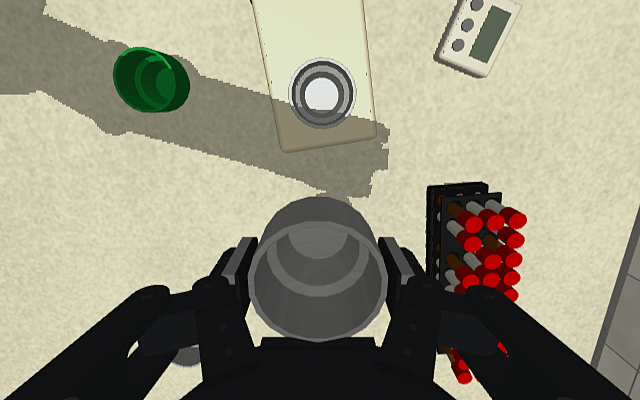

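The wrist view shows the base cup rim centred at (322,94), with a clean 0.3 mm fit, and the cup held upright between the pads with its lower rim edge at about (319,341). I'll check the held cup's offset along tool x and work out the move to the seat.

Run:
```python
from h import *
from station import bot
c=np.load("w3.npz"); o=bot.get_obs(); r=tool(o)
for uv in [(319,341),(249,280),(388,280)]: print((r.inv().apply(ray(c,uv,o["eef_pos"][2]+.012)-o["eef_pos"])).round(4))
print(delta(o,[.5995,-.0017,.03+.034+.048]))
```

```text
[-0.0299  0.     -0.012 ]
[ 0.0012 -0.0292 -0.012 ]
[ 0.0011  0.0288 -0.012 ]
[0.07957131 0.00350195 0.13425885]
```

{"method": "servo_tool", "body": {"motion": [[[0.03, 0.0035, 0.0, 0, 0, 0, 0.3], [0.06, 0.0035, 0.02, 0, 0, 0, 0.3], [0.0795, 0.0035, 0.04, 0, 0, 0, 0.3], [0.0795, 0.0035, 0.06, 0, 0, 0, 0.3], [0.0795, 0.0035, 0.075, 0, 0, 0, 0.3], [0.0795, 0.0035, 0.075, 0, 0, 0, 0.3], [0.0795, 0.0035, 0.085, 0, 0, 0, 0.3], [0.0795, 0.0035, 0.095, 0, 0, 0, 0.3], [0.0795, 0.0035, 0.105, 0, 0, 0, 0.3], [0.0795, 0.0035, 0.115, 0, 0, 0, 0.3], [0.0795, 0.0035, 0.122, 0, 0, 0, 0.3], [0.0795, 0.0035, 0.127, 0, 0, 0, 0.3], [0.0795, 0.0035, 0.13, 0, 0, 0, 0.3], [0.0795, 0.0035, 0.132, 0, 0, 0, 0.3], [0.0795, 0.0035, 0.132, 0, 0, 0, 0.3], [0.0795, 0.0035, 0.132, 0, 0, 0, 0.3]]]}}

```text
t: 6.25
eef_pos: [0.5999, -0.0003, 0.1145]
tool_rot: [0.0, 0.708, 0.707, 0.0]
contact_force: [-0.0, 0.2, -1.7]
gripper_width: 0.691
grasp_force: 38.6
```

{"method": "servo_tool", "body": {"motion": [[[-0.001, 0, 0.001, 0, 0, 0, 0.3], [-0.001, 0, 0.002, 0, 0, 0, 0.3], [-0.001, 0, 0.0025, 0, 0, 0, 0.3], [-0.001, 0, 0.0025, 0, 0, 0, 0.3], [-0.001, 0, 0.0025, 0, 0, 0, 0.3]]]}}

```text
t: 6.67
eef_pos: [0.6, -0.0014, 0.1124]
tool_rot: [0.0, 0.708, 0.707, 0.0]
contact_force: [-1.4, -0.2, 6.0]
gripper_width: 0.691
grasp_force: 39.1
```

{"method": "servo_tool", "body": {"motion": [[[0, 0, 0, 0, 0, 0, 0.8], [0, 0, 0, 0, 0, 0, 1], [0, 0, 0, 0, 0, 0, 1], [0, 0, 0, 0, 0, 0, 1], [0, 0, -0.015, 0, 0, 0, 1], [0, 0, -0.04, 0, 0, 0, 1], [0, 0, -0.08, 0, 0, 0, 1], [-0.03, 0, -0.11, 0, 0, 0, 1], [-0.07, 0, -0.135, 0, 0, 0, 1], [-0.08, 0, -0.135, 0, 0, 0, 1], [-0.08, 0, -0.135, 0, 0, 0, 1], [-0.08, 0, -0.135, 0, 0, 0, 1]]]}}

```text
t: 7.67
eef_pos: [0.5995, -0.0823, 0.247]
tool_rot: [0.0, 0.708, 0.706, 0.0]
contact_force: [0.6, 0.8, -0.1]
gripper_width: 1.001
grasp_force: 0.0
```

Run:
```python
from h import *
from station import bot
c=bot.read_camera("wrist"); np.savez("w4.npz",**c); o=bot.get_obs(); print(o["eef_pos"],o["gripper_width"],o["contact_force"])
cv2.imwrite("pics/w4.png",c["img"][:,:,::-1])
cups(c,[(.5995,-.0017)],.124)
print(delta(o,[.429,-.301,.17]))
```

```text
[ 0.59934654 -0.08057895  0.24618601] 0.9990305808113213 [-0.61688414  0.9874085  -0.84737338]
cup [ 0.5997 -0.0034] n 226 226 area 4759.0 res 0.0002 uv [317.7  94. ]
[-0.22072183 -0.1699811   0.07613138]
```

View pics/w4.png

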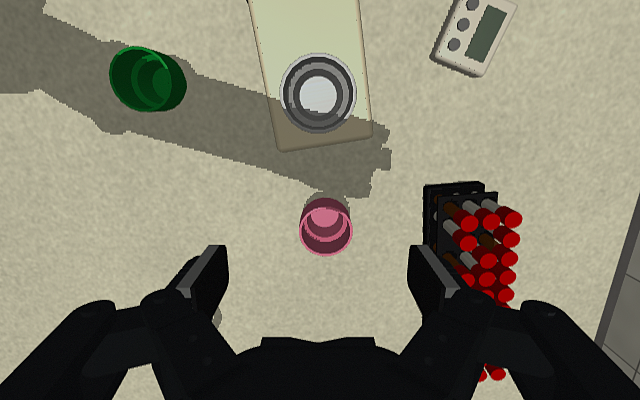

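The nested cup's rim is centred at (318,94). Its size fits a rim height of 124 mm, so it is seated. Now for the second cup.

{"method": "servo_tool", "body": {"motion": [[[-0.03, -0.02, 0, 0, 0, 1, 1], [-0.06, -0.04, 0, 0, 0, 2, 1], [-0.09, -0.06, 0.01, 0, 0, 3, 1], [-0.12, -0.085, 0.02, 0, 0, 4, 1], [-0.15, -0.11, 0.04, 0, 0, 5, 1], [-0.18, -0.135, 0.06, 0, 0, 6, 1], [-0.21, -0.16, 0.076, 0, 0, 7, 1], [-0.21, -0.17, 0.076, 0, 0, 7, 1], [-0.21, -0.17, 0.076, 0, 0, 7, 1], [-0.21, -0.17, 0.076, 0, 0, 7, 1], [-0.21, -0.17, 0.076, 0, 0, 7, 1], [-0.21, -0.17, 0.076, 0, 0, 7, 1]]]}}

```text
t: 8.72
eef_pos: [0.4313, -0.2894, 0.1709]
tool_rot: [0.0, 0.886, 0.463, 0.001]
contact_force: [0.2, -0.6, 1.0]
gripper_width: 1.002
grasp_force: 0.0
```

Run:
```python
from h import *
from station import bot
c=bot.read_camera("wrist"); np.savez("w5.npz",**c); o=bot.get_obs(); print(o["eef_pos"],np.abs(o["joint_vel"]).max(),tool(o).as_matrix().round(3).tolist(),o["q"].round(2))
cv2.imwrite("pics/w5.png",c["img"][:,:,::-1])
p=cups(c,[(.429,-.301)])[0]
print(delta(o,[*p,.048]))
```

```text
[ 0.43108794 -0.28969362  0.1709374 ] 0.009501328278120901 [[0.572, 0.82, 0.001], [0.82, -0.572, 0.0], [0.001, 0.001, -1.0]] [-0.12  0.39  0.74  2.04 -0.36  0.84  0.22]
cup [ 0.4287 -0.3009] n 213 213 area 4261.5 res 0.0015 uv [323.4 209.1]
[-0.0105787   0.00435542  0.12293406]
```

View pics/w5.png

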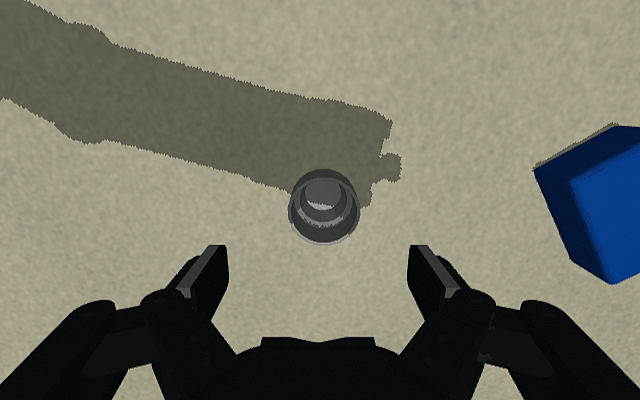

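The stepped cup is at (324,208) between the fingers, just like the first one. I'll grip it and lift.

{"method": "servo_tool", "body": {"motion": [[[-0.0105, 0.0045, 0.03, 0, 0, 0, 1], [-0.0105, 0.0045, 0.06, 0, 0, 0, 1], [-0.0105, 0.0045, 0.09, 0, 0, 0, 1], [-0.0105, 0.0045, 0.11, 0, 0, 0, 1], [-0.0105, 0.0045, 0.1225, 0, 0, 0, 1], [-0.0105, 0.0045, 0.1225, 0, 0, 0, 1], [-0.0105, 0.0045, 0.1225, 0, 0, 0, 1], [-0.0105, 0.0045, 0.1225, 0, 0, 0, 0.6], [-0.0105, 0.0045, 0.1225, 0, 0, 0, 0.3], [-0.0105, 0.0045, 0.1225, 0, 0, 0, 0.3], [-0.0105, 0.0045, 0.1225, 0, 0, 0, 0.3], [-0.0105, 0.0045, 0.1225, 0, 0, 0, 0.3], [-0.0105, 0.0045, 0.1225, 0, 0, 0, 0.3], [-0.0105, 0.0045, 0.1225, 0, 0, 0, 0.3]]], "grip_force": 35}}

```text
t: 9.93
eef_pos: [0.428, -0.3027, 0.0499]
tool_rot: [0.001, 0.887, 0.461, 0.001]
contact_force: [-0.1, 1.1, 6.9]
gripper_width: 0.695
grasp_force: 36.2
```

Run:
```python
from h import *
from station import bot
o=bot.get_obs(); print(delta(o,[.5997,-.083,.26]))
```

```text
[ 0.27871249  0.01476178 -0.20979577]
```

{"method": "servo_tool", "body": {"motion": [[[0, 0, -0.02, 0, 0, 0, 0.3], [0, 0, -0.06, 0, 0, 0, 0.3], [0, 0, -0.1, 0, 0, 0, 0.3], [0.03, 0, -0.14, 0, 0, -1, 0.3], [0.06, 0, -0.17, 0, 0, -2, 0.3], [0.09, 0.005, -0.2, 0, 0, -3, 0.3], [0.12, 0.005, -0.21, 0, 0, -4, 0.3], [0.15, 0.01, -0.21, 0, 0, -5, 0.3], [0.18, 0.01, -0.21, 0, 0, -6, 0.3], [0.21, 0.015, -0.21, 0, 0, -7, 0.3], [0.24, 0.015, -0.21, 0, 0, -7, 0.3], [0.265, 0.015, -0.21, 0, 0, -7, 0.3], [0.2785, 0.015, -0.21, 0, 0, -7, 0.3], [0.2785, 0.015, -0.21, 0, 0, -7, 0.3], [0.2785, 0.015, -0.21, 0, 0, -7, 0.3], [0.2785, 0.015, -0.21, 0, 0, -7, 0.3], [0.2785, 0.015, -0.21, 0, 0, -7, 0.3]]]}}

```text
t: 11.35
eef_pos: [0.5983, -0.0851, 0.2586]
tool_rot: [0.0, 0.709, 0.705, -0.0]
contact_force: [0.4, 0.0, -1.0]
gripper_width: 0.687
grasp_force: 38.5
```

Run:
```python
from h import *
from station import bot
c=bot.read_camera("wrist"); np.savez("w6.npz",**c); o=bot.get_obs(); print(o["eef_pos"],np.abs(o["joint_vel"]).max(),tool(o).as_matrix().round(3).tolist(),o["gripper_width"])
p=cups(c,[(.5997,-.0025)],.124)[0]
print(delta(o,[*p,.03+.068+.0499]))
```

```text
[ 0.5984079  -0.08485585  0.25851078] 0.008847053036562682 [[0.004, 1.0, 0.0], [1.0, -0.004, -0.0], [-0.0, 0.0, -1.0]] 0.6887150643921138
cup [ 0.5996 -0.0034] n 219 219 area 4365.5 res 0.0003 uv [319.1  90.7]
[0.08148303 0.00082541 0.11058745]
```

{"method": "servo_tool", "body": {"motion": [[[0.03, 0.001, 0.0, 0, 0, 0, 0.3], [0.06, 0.001, 0.01, 0, 0, 0, 0.3], [0.0815, 0.001, 0.03, 0, 0, 0, 0.3], [0.0815, 0.001, 0.045, 0, 0, 0, 0.3], [0.0815, 0.001, 0.055, 0, 0, 0, 0.3], [0.0815, 0.001, 0.055, 0, 0, 0, 0.3], [0.0815, 0.001, 0.065, 0, 0, 0, 0.3], [0.0815, 0.001, 0.075, 0, 0, 0, 0.3], [0.0815, 0.001, 0.085, 0, 0, 0, 0.3], [0.0815, 0.001, 0.095, 0, 0, 0, 0.3], [0.0815, 0.001, 0.1, 0, 0, 0, 0.3], [0.0815, 0.001, 0.104, 0, 0, 0, 0.3], [0.0815, 0.001, 0.107, 0, 0, 0, 0.3], [0.0815, 0.001, 0.1085, 0, 0, 0, 0.3], [0.0815, 0.001, 0.1085, 0, 0, 0, 0.3], [0.0815, 0.001, 0.1085, 0, 0, 0, 0.3]]]}}

```text
t: 12.73
eef_pos: [0.6006, -0.0014, 0.15]
tool_rot: [0.0, 0.708, 0.707, 0.0]
contact_force: [-0.3, 0.3, -0.9]
gripper_width: 0.691
grasp_force: 38.4
```

{"method": "servo_tool", "body": {"motion": [[[-0.001, -0.0005, 0.001, 0, 0, 0, 0.3], [-0.0015, -0.001, 0.002, 0, 0, 0, 0.3], [-0.0015, -0.001, 0.0025, 0, 0, 0, 0.3], [-0.0015, -0.001, 0.0025, 0, 0, 0, 0.3], [-0.0015, -0.001, 0.0025, 0, 0, 0, 0.3]]]}}

```text
t: 13.15
eef_pos: [0.5997, -0.003, 0.1478]
tool_rot: [0.0, 0.708, 0.707, 0.0]
contact_force: [-1.8, -0.1, 5.7]
gripper_width: 0.689
grasp_force: 38.9
```

{"method": "servo_tool", "body": {"motion": [[[0, 0, 0, 0, 0, 0, 0.8], [0, 0, 0, 0, 0, 0, 1], [0, 0, 0, 0, 0, 0, 1], [0, 0, 0, 0, 0, 0, 1], [0, 0, -0.015, 0, 0, 0, 1], [0, 0, -0.04, 0, 0, 0, 1], [0, 0, -0.08, 0, 0, 0, 1], [-0.03, 0, -0.11, 0, 0, 0, 1], [-0.07, 0, -0.14, 0, 0, 0, 1], [-0.08, 0, -0.15, 0, 0, 0, 1], [-0.08, 0, -0.15, 0, 0, 0, 1], [-0.08, 0, -0.15, 0, 0, 0, 1], [-0.08, 0, -0.15, 0, 0, 0, 1]]]}}

```text
t: 14.23
eef_pos: [0.599, -0.0818, 0.2963]
tool_rot: [-0.001, 0.707, 0.707, -0.0]
contact_force: [-0.7, -0.1, -1.6]
gripper_width: 1.002
grasp_force: 0.0
```

Run:
```python
from h import *
from station import bot
c=bot.read_camera("wrist"); np.savez("w7.npz",**c); o=bot.get_obs(); print(o["eef_pos"],tool(o).as_matrix().round(3).tolist())
cups(c,[(.5997,-.0025)],.158)
k=(.573,.1505); print("knob uv",proj(c,(*k,.242)))
s=bot.read_camera("scene")
cr=cv2.resize(s["img"][130:240,270:430],None,fx=3,fy=3,interpolation=3)
w=cv2.resize(c["img"],(480,300))
cr=cr[:300,:480]; cv2.imwrite("pics/w7.png",np.vstack([w,cr])[:,:,::-1]); print(cr.shape)
```

```text
[ 0.59888751 -0.08121746  0.2958957 ] [[-0.0, 1.0, -0.002], [1.0, 0.0, 0.001], [0.001, -0.002, -1.0]]
cup [ 0.5993 -0.0037] n 208 208 area 4212.0 res 0.0002 uv [318.4  95.9]
knob uv [ 254.92309243 -301.51472736]
(300, 480, 3)
```

View pics/w7.png

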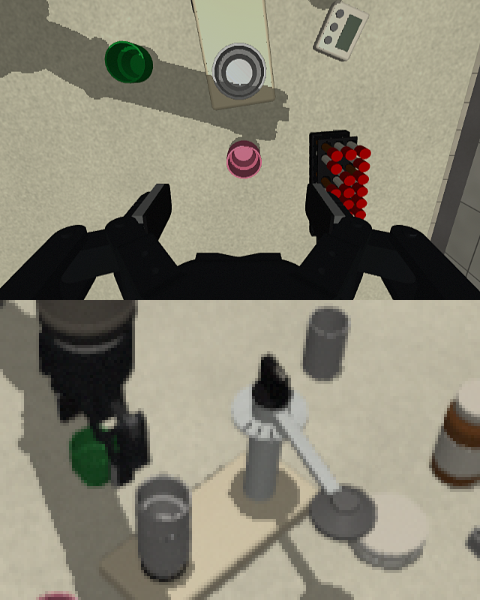

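The stack looks upright: its rim is at wrist-crop (240,72), and the fit at 158 mm has a 0.2 mm residual. The head is still parked. Next I'll look at the knob.

{"method": "servo_tool", "body": {"motion": [[[0.0, -0.01, -0.04, 0, 0, 0, 1], [0.04, -0.02, -0.07, 0, 0, 0, 1], [0.08, -0.02, -0.1, 0, 0, 0, 1], [0.12, -0.02, -0.1, 0, 0, 0, 1], [0.13, -0.02, -0.1, 0, 0, 0, 1], [0.13, -0.02, -0.1, 0, 0, 0, 1], [0.13, -0.02, -0.1, 0, 0, 0, 1], [0.13, -0.02, -0.1, 0, 0, 0, 1], [0.13, -0.02, -0.1, 0, 0, 0, 1]]]}}

```text
t: 15.08
eef_pos: [0.5792, 0.0458, 0.3965]
tool_rot: [-0.0, 0.708, 0.706, -0.001]
contact_force: [0.4, -0.4, -1.0]
gripper_width: 0.998
grasp_force: 0.0
```

Run:
```python
from h import *
from station import bot
c=bot.read_camera("wrist"); np.savez("w8.npz",**c); o=bot.get_obs(); print(o["eef_pos"],np.abs(o["joint_vel"]).max(),o["q"].round(2))
k=(.573,.1505); print("knob uv",proj(c,(*k,.242)))
cv2.imwrite("pics/w8.png",c["img"][:,:,::-1])
```

```text
[0.57925713 0.04560032 0.39667074] 0.004273861400891248 [-0.66  0.24  0.59  1.62 -0.13  1.33 -0.06]
knob uv [310.32460668  62.84642723]
```

View pics/w8.png

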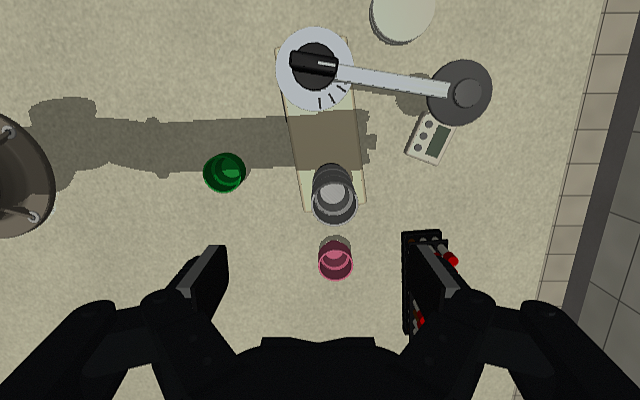

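The knob bar is at about (313,64), over the white index plate centred at about (315,68), and the head is at about (460,92). I'll fit circles to the plate (z = 0.174, radius 42 mm) and the head (z = 0.175, radius 34 mm).

Run:
```python
from h import *
from scipy.optimize import least_squares
from station import bot
c=np.load("w8.npz"); im=c["img"].astype(int); o=bot.get_obs()
sat=im.max(2)-im.min(2); mx=im.max(2)
def fit(m,c0,z,r):
    g=np.array([ray(c,q[::-1],z)[:2] for q in np.argwhere(cv2.morphologyEx(m.astype(np.uint8),cv2.MORPH_GRADIENT,np.ones((3,3)))>0)]); x=np.array(c0)
    for tol in (.015,.006,.004):
        s=g[abs(np.linalg.norm(g-x,axis=1)-r)<tol]; x=least_squares(lambda v:np.linalg.norm(s-v,axis=1)-r,x,loss="soft_l1",f_scale=.001).x
    print(x.round(4),len(s),np.std(np.linalg.norm(s-x,axis=1)-r).round(4)); return x
print(im[85,285],im[68,480],im[60,320],im[64,300],im[100,290])
pl=fit((mx>170)&(sat<28),(.573,.1505),.174,.042)
hd=fit((sat<14)&(mx<130),(.724,.127),.175,.034)
m=((mx<45)&(sat<14)).astype(np.uint8); m[110:]=0; m[:30]=0
n,l,st,ce=cv2.connectedComponentsWithStats(m); i=1+st[1:,4].argmax(); print("black",st[i],ce[i])
d=hd-pl; a=np.degrees(np.arctan2(d[1],d[0])); print("arm",np.linalg.norm(d),a)
s=pl-np.array([.5995,-.0025]); print("seat dist",np.linalg.norm(s),"yaw",np.degrees(np.arctan2(s[1],s[0]))-90)
print(delta(o,[*pl,.229]),tool(o).as_matrix().round(3).tolist())
```

```text
[176 182 186] [72 72 69] [20 18 20] [42 41 40] [179 185 191]
[0.5732 0.1522] 1030 0.0022
[0.7293 0.1261] 564 0.0019
black [ 289   43   50   48 1270] [313.01811024  61.64330709]
arm 0.15829636873697048 -9.470723377337315
seat dist 0.15691415930053942 yaw 9.662759306765537
[ 0.10668712 -0.00633101  0.16759873] [[0.004, 1.0, -0.001], [1.0, -0.004, -0.001], [-0.001, -0.001, -1.0]]
```

{"method": "servo_tool", "body": {"motion": [[[0.03, -0.002, 0.02, 0, 0, -1.4, 1], [0.06, -0.004, 0.04, 0, 0, -2.8, 1], [0.09, -0.006, 0.06, 0, 0, -4.2, 1], [0.106, -0.006, 0.08, 0, 0, -5.6, 1], [0.106, -0.006, 0.09, 0, 0, -7, 1], [0.106, -0.006, 0.09, 0, 0, -8.4, 1], [0.106, -0.006, 0.09, 0, 0, -9.8, 1], [0.106, -0.006, 0.09, 0, 0, -11.2, 1], [0.106, -0.006, 0.09, 0, 0, -12.6, 1], [0.106, -0.006, 0.09, 0, 0, -14, 1], [0.106, -0.006, 0.09, 0, 0, -15.4, 1], [0.106, -0.006, 0.09, 0, 0, -16.2, 1], [0.106, -0.006, 0.09, 0, 0, -16.2, 1], [0.106, -0.006, 0.09, 0, 0, -16.2, 1], [0.106, -0.006, 0.09, 0, 0, -16.2, 1], [0.106, -0.006, 0.09, 0, 0, -16.2, 1]]]}}

```text
t: 16.47
eef_pos: [0.5737, 0.1527, 0.3071]
tool_rot: [-0.0, 0.08, 0.997, -0.0]
contact_force: [-0.1, -0.3, -0.5]
gripper_width: 0.995
grasp_force: 0.0
```

Run:
```python
from h import *
from station import bot
o=bot.get_obs(); M=tool(o).as_matrix(); print(o["eef_pos"],np.degrees(np.arctan2(M[1,1],M[0,1])),M.round(3).tolist(),o["q"].round(2),np.abs(o["joint_vel"]).max())
print(delta(o,[.5732,.1517,.229]))
```

```text
[0.57367073 0.15273852 0.30709654] 80.79189544008399 [[-0.987, 0.16, -0.0], [0.16, 0.987, -0.0], [0.0, -0.0, -1.0]] [-0.59  0.3   0.28  1.7  -0.09  1.15  1.13] 0.0066162672916696506
[ 0.00028627 -0.00108483  0.0780968 ]
```

{"method": "servo_tool", "body": {"motion": [[[0, -0.001, 0.03, 0, 0, 0, 1], [0, -0.001, 0.055, 0, 0, 0, 1], [0, -0.001, 0.07, 0, 0, 0, 1], [0, -0.001, 0.076, 0, 0, 0, 0.7], [0, -0.001, 0.076, 0, 0, 0, 0.4], [0, -0.001, 0.076, 0, 0, 0, 0.2], [0, -0.001, 0.076, 0, 0, 0, 0], [0, -0.001, 0.076, 0, 0, 0, 0], [0, -0.001, 0.076, 0, 0, 0, 0], [0, -0.001, 0.076, 0, 0, 0, 0], [0, -0.001, 0.076, 0, 0, 0, 0], [0, -0.001, 0.076, 0, 0, 0, 0], [0, -0.001, 0.076, 0, 0, 0, 0], [0, -0.001, 0.076, 0, 0, 0, 0]]], "grip_force": 60}}

```text
t: 17.63
eef_pos: [0.574, 0.1517, 0.2325]
tool_rot: [0.001, 0.079, 0.997, 0.0]
contact_force: [-3.1, -1.7, 5.3]
gripper_width: 0.153
grasp_force: 59.8
```

{"method": "servo_tool", "body": {"motion": [[[0, 0, 0, 0, 0, 0.8, 0], [0, 0, 0, 0, 0, 1.6, 0], [0, 0, 0, 0, 0, 2.4, 0], [0, 0, 0, 0, 0, 3.2, 0], [0, 0, 0, 0, 0, 4, 0], [0, 0, 0, 0, 0, 4.8, 0], [0, 0, 0, 0, 0, 5.6, 0], [0, 0, 0, 0, 0, 6.4, 0], [0, 0, 0, 0, 0, 7.2, 0], [0, 0, 0, 0, 0, 8, 0], [0, 0, 0, 0, 0, 8.8, 0], [0, 0, 0, 0, 0, 9.6, 0], [0, 0, 0, 0, 0, 9.6, 0], [0, 0, 0, 0, 0, 9.6, 0]]]}}

```text
t: 18.8
eef_pos: [0.5748, 0.1529, 0.2325]
tool_rot: [0.001, 0.477, 0.879, 0.001]
contact_force: [2.5, 0.9, 5.7]
gripper_width: 0.151
grasp_force: 59.7
```

```bash
cat > arm.py <<'E'
from h import *
from station import bot
import sys
from scipy.optimize import least_squares
def look(guess_deg,pic=None):
    """arm turn from the head circle in the top view"""
    c=bot.read_camera("top"); o=bot.get_obs(); M=tool(o).as_matrix()
    print("eef",o["eef_pos"].round(4),"y az",np.degrees(np.arctan2(M[1,1],M[0,1])).round(2),"F",o["contact_force"].round(1),"T",o["torque"].round(3),"w",round(o["gripper_width"],3),"grip",o["grasp_force"])
    im=c["img"].astype(int); k=np.array([.5732,.1517])
    h=k+.155*np.array([np.cos(np.radians(guess_deg)),np.sin(np.radians(guess_deg))]); u=proj(c,[*h,.19]).astype(int)
    m=((im.max(2)<100)&(im.max(2)-im.min(2)<16)).astype(np.uint8); w=np.zeros_like(m); cv2.circle(w,tuple(map(int,u)),14,1,-1); m&=w
    n,l,st,ce=cv2.connectedComponentsWithStats(m); i=1+st[1:,4].argmax(); p=ray(c,ce[i],.188)[:2]; d=p-k; a=np.degrees(np.arctan2(d[1],d[0]))
    print("head uv",ce[i].round(1),"pred",u,st[i,4],"pos",p.round(3),"r",np.linalg.norm(d).round(3),"az",a.round(1),"turn from -9.2:",(-9.2-a).round(1))
    if pic: cv2.imwrite(pic,cv2.resize(c["img"][140:290,170:430],None,fx=3,fy=3,interpolation=3)[:,:,::-1])
if __name__=="__main__": look(float(sys.argv[1]),sys.argv[2] if len(sys.argv)>2 else None)
E
python3 arm.py -57
```

```text
eef [0.5748 0.1529 0.2326] y az 33.09 F [2.5 1.3 5.6] T [ 0.175 -0.323  0.072] w 0.151 grip 59.727623462677
head uv [297.9 188.6] pred [297 188] 392 pos [0.658 0.021] r 0.156 az -57.0 turn from -9.2: 47.8
```

{"method": "servo_tool", "body": {"motion": [[[0, 0, 0, 0, 0, 0.6, 0], [0, 0, 0, 0, 0, 1.2, 0], [0, 0, 0, 0, 0, 1.8, 0], [0, 0, 0, 0, 0, 2.4, 0], [0, 0, 0, 0, 0, 3, 0], [0, 0, 0, 0, 0, 3.5, 0], [0, 0, 0, 0, 0, 4, 0], [0, 0, 0, 0, 0, 4.4, 0], [0, 0, 0, 0, 0, 4.7, 0], [0, 0, 0, 0, 0, 4.8, 0], [0, 0, 0, 0, 0, 4.8, 0], [0, 0, 0, 0, 0, 4.8, 0], [0, 0, 0, 0, 0, 4.8, 0], [0, 0, 0, 0, 0, 4.8, 0], [0, 0, 0, 0, 0, 4.8, 0], [0, 0, 0, 0, 0, 4.8, 0]]]}}

```text
t: 20.18
eef_pos: [0.5755, 0.1532, 0.2326]
tool_rot: [0.001, 0.649, 0.761, 0.002]
contact_force: [6.0, 2.3, 3.8]
gripper_width: 0.153
grasp_force: 59.4
```

```bash
python3 arm.py -81 pics/end.png
```

```text
eef [0.5755 0.1532 0.2326] y az 9.11 F [5.3 1.7 4. ] T [ 0.257 -0.825  0.181] w 0.148 grip 59.428110122680664
head uv [305.8 210.1] pred [305 209] 440 pos [ 0.595 -0.002] r 0.155 az -82.0 turn from -9.2: 72.8
```

View pics/end.png

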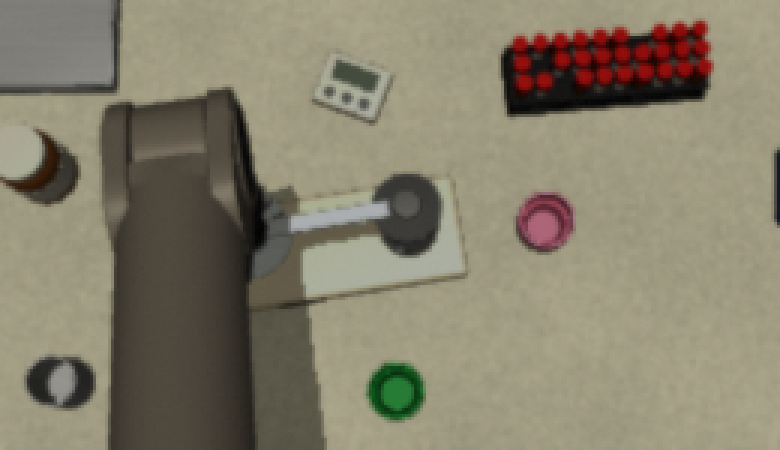

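The head is over the stack at crop (408,205), 72.8° turned against the 72° stop. The grip is firm at 59 N and everything is still, so I'm handing in.

```bash
python3 -c "
from station import bot
print(bot.hand_in())"
```

```text
the job is handed in; nothing more can be done
None
```

I nested both cups into the base cup and handed in with the gripper still holding the knob at the third stop: about 72.8° measured against 72°, about 20 s used of the 72 s allowed; the hand-in gave no verdict.

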